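Back off the centre pin and clamp a cake in the puncture cell

TASK

The puncture cell's pin was left wound down: wind it fully up to its stop with the small inner knob, without turning the big collar under it. Then, leaving the inner knob alone, turn the collar clockwise until you feel the hold-down foot meet the cake in the middle nest, and 25 to 30 degrees more to clamp the cake firmly without crushing it. Let go, and leave everything else on the bench as it stands.

Things in the scene. Friction and masses are not known exactly. Their poses are not given: they have to be found in the camera images.
- cell: puncture cell, a heavy grey stand fixed on the bench: plate 156x216 mm, 18 mm high, with three cakes in a row, a steel post behind, and an arm carrying a head over the middle cake. Two concentric knobs sit on top of the head, the highest parts of the cell (about 205 mm). Origin: under the knobs' axis at bench level; x from the front to the post, y along the row of cakes, z up.
- collar_mid (a point): on the knobs' upright axis, half-way up the collar: the large lower knob, a knurled aluminium cylinder 52 mm across and 18 mm tall (9 mm above and below this point). It stays at this height as it turns. Axes as the cell's.
- neck_mid (a point): on the same axis, middle of the plain neck under the collar, 30 mm across and 16 mm tall; the arm and the head (48 mm across) begin 8 mm below this point and fingertips must stay above them.
- pin_knob_mid (a point): on the same axis, half-way up the small inner knob: a knurled aluminium cylinder 26 mm across and 22 mm tall (11 mm above and below this point), carried above the collar on a 12 mm spindle. At the start a gap of 18 to 21 mm parts it from the collar's top. The spindle goes round with the collar and sinks through it, 6 mm per rad, as the collar is turned clockwise.
- pin_knob (a joint): angle of the inner knob relative to the collar, rad; 0 is pin fully up, a hard stop. Grows clockwise from above, lowering the pin 6.3 mm per rad. Starts at 1.0 to 1.3 (pin 1 to 3 mm out below the foot). Drag about 0.05 N m; more than 0.34 N m at the stop drags the collar round with it. Fully up means 0.1 or less, the collar having turned by less than 0.16 rad.
- collar (a joint): angle of the collar, rad, 0 to 3.5; grows clockwise from above, lowering foot and pin together 6 mm per rad. Starts at 0.25 to 0.6. Steady drag about 0.34 N m; stays where it is left. When the foot meets the cake, 0.5 to 2.7 rad from the start, the torque steps up by 0.12 N m within 0.2 rad, then grows 0.28 N m per rad. Clamped right: 0.32 to 0.66 rad past first touch.
- foot: hold-down foot under the head: a steel disc 42 mm across, 8 mm thick, on the knobs' axis; this point is the centre of its underside, z up. It goes down with the collar. A preloaded spring cushions it (20 N, then 8 N per mm), so that once on the cake it stops while the collar turns on. Clamped right is 27 to 45 N; more than 56 N crushes the cake.
- pin: blunt steel pin, 6 mm across, in the bore of the foot; this point is its tip, z up. Fully up, the tip is 5.5 mm inside the foot; the clamped foot gives way upward by 1 to 3 mm, so the pin then stays clear of the cake.
- nest_mid (a point): middle nest on the plate, on the knobs' axis, where the cake to be clamped stands. The three cakes are 44 to 56 mm across and differ in height, 27 to 37 mm; which one stands in the middle changes.
- beaker_mid (a point): beaker, 79x87x100 mm, standing on the bench, a bystander; this point is half-way up.
- cup_mid (a point): small white plastic cup lying on its side, 91x71x71 mm, a bystander; this point is its middle.

How it is judged:
By the outcome, as a careful person would: the job done as asked, in the order asked, and still so for the second after the job is handed in, with the robot touching nothing.
It also fails if it takes over 72 s, if anything falls off the work surface, if the arm or the gripper's body presses on something with over 40 N, if the wrist force passes 120 N, or if a joint passes its speed limit or range.

ROBOT

A 7-joint arm with a two-finger parallel gripper is mounted at the origin on a cart in front of the work surface, level with it; the furniture and walls round the work are solid. World frame = base frame: x ahead of the robot, y to its left, z up, the work surface at z = 0. Lengths are in m, angles in rad, forces in N, time in s.
With the tool pointing down it reaches from about 0.425 to 0.925 m from the base axis. Payload 6.8 kg.
Tool frame: the origin (TCP) lies midway between the tips of the shut fingers; the grasp point (between the pads) lies 19 mm behind it; z points along the fingers, y is the line along which they close (so a half turn about z gives the same grasp; the last joint's range is limited). The gripper opens to 88 mm and grips with 3 to 60 N. Pads are 20 mm wide; open, the fingers measure 115 mm over their backs; the gripper's body (75 mm by 178 mm) begins 61 mm behind the grasp point.
Start: joints at [-1.451, 0.477, 0.022, 1.555, -0.011, 1.109, -0.083], TCP at [0.152, 0.658, 0.201] pointing down, gripper open.
Joint ranges: [-2.96, 2.96], [-0.34, 2.1], [-1.41, 1.46], [0.24, 2.44], [-1.37, 4.51], [0.17, 1.92], [-2.96, 2.96]. Speed limits (rad/s): [2.39, 2.39, 3.14, 3.14, 3.14, 3.14, 3.14].

INTERFACE

Orientations are given as a rotation vector (axis times angle).
In Python, from bench import read_state, read_camera, get_calibration, manip gives the robot as it stands. The module is installed in compiled form; this text tells all that it offers.
- The arm moves only by the tool servo_tool, never from a script. Its arguments are lists of equal length, an entry for each row: "offset": the shift along the world's x, y, z in m, a list of three; "twist": the turn, a rotation vector about the world's x, y, z in rad, a list of three; "claw": the opening, from 0 (shut) to 1 (fully open). A call has 1 to 12 rows; each row shifts and turns the commanded pose from where the row before left it; what a row does not reach is not made up. A row lasts 1/12 s, in which the tool goes at most 41.7 mm and 7.16 degrees, less where a joint would pass 70% of its speed; a pose out of reach is approached as far as the arm can. A call with a gripper value outside its range is refused whole. The fingers move at their own pace and stop on an object; the grip force is fixed at half the most. Time passes only in rows, so rows that do not move let the fingers close. It gives the time, the measured TCP pose, the force, the opening and the grip force at its end, in the units of the state.
- read_state(): the state, without advancing time (a new reading comes with each control period).
- read_camera(name): name is "side" or "top"; returns the picture (480x640x3 uint8, blue, green, red); there is no depth.
- get_calibration(name): a dict with "K" (3x3 intrinsics, pixels), "R" (3x3) and "t" (3): a world point X has camera coordinates R X + t. Camera axes: x right, y down, z forward; pixel columns grow to the right and rows downward; lengths in m; the calibration is good to about 2 mm. A picture is of the moment at which its call begins. get_calibration takes no time and is no camera call.
- manip.sign_off(): hands the job in; it is judged then, once.
The state is a dict: "clock": time; "qpos": joint angles; "qd": joint speeds; "joint_efforts": joint torques, N m; "tcp_pos": TCP position; "orientation": TCP orientation; "contact_force": force on the tool from outside, world axes, zero at the start; "moment": the same for the moment, N m; "finger_gap": finger opening in m; "gripper_force": force on a finger pad.
Only numpy, scipy, OpenCV 4.12 (cv2) and the standard library are available. Lean on these libraries where they do the work, as an engineer would, in place of code of your own. Each camera call takes 0.05 s, during which the arm holds its last target. There are 200 camera calls.

## Working session

There is one attempt and no reset: what is moved stays moved. The work goes in short steps, Python scripts to look and compute and a tool call to move; the robot and the scene stay as the last step left them, time stands still between calls to the robot, and variables do not carry over. Pictures are saved under pics/ and viewed, at most 10 in all, crops included, and the job is handed in when it is done.

Besides the shell and the picture viewer there is one more tool, called after ">>>" as name(argument=value, ...), one argument or row to a line, values as JSON. servo_tool: Moves the arm, as the interface text tells. Its arguments: {"type":"object","properties":{"offset":{"type":"array"},"twist":{"type":"array"},"claw":{"type":"array"}},"required":["offset","twist","claw"]}

```bash
mkdir -p pics && python3 - <<'E'
from bench import read_state, read_camera, get_calibration
import cv2, numpy as np
for n in("side","top"):
    cv2.imwrite(f"pics/{n}0.png",read_camera(n)); c=get_calibration(n); print(n,c["K"].round(1).tolist(),c["R"].round(3).tolist(),c["t"].round(3).tolist())
s=read_state(); print({k:np.round(v,3).tolist() for k,v in s.items()})
E
```

```text
side [[445.4, 0.0, 312.2], [0.0, 445.4, 230.9], [0.0, 0.0, 1.0]] [[0.88, -0.474, 0.025], [-0.22, -0.454, -0.864], [0.421, 0.755, -0.504]] [-0.354, 0.355, 0.482]
top [[574.8, 0.0, 300.2], [0.0, 574.8, 234.6], [0.0, 0.0, 1.0]] [[-0.03, -0.999, -0.026], [-0.986, 0.034, -0.161], [0.162, 0.021, -0.987]] [0.285, 0.557, 0.911]
{'clock': 0.1, 'qpos': [-1.451, 0.478, 0.022, 1.556, -0.011, 1.109, -0.083], 'qd': [0.001, -0.002, 0.001, -0.001, -0.002, -0.001, 0.001], 'joint_efforts': [0.003, -58.409, 1.539, -27.331, -0.054, 0.013, 0.0], 'tcp_pos': [0.152, 0.657, 0.2], 'orientation': [-0.357, -3.121, 0.002], 'contact_force': [0.006, 0.489, 0.441], 'moment': [-0.018, 0.03, 0.018], 'gripper_force': 0.0, 'finger_gap': 0.088}
```

View pics/side0.png

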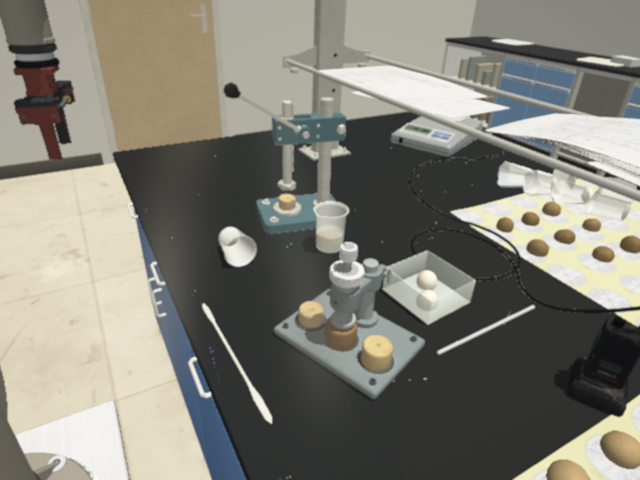

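View pics/top0.png

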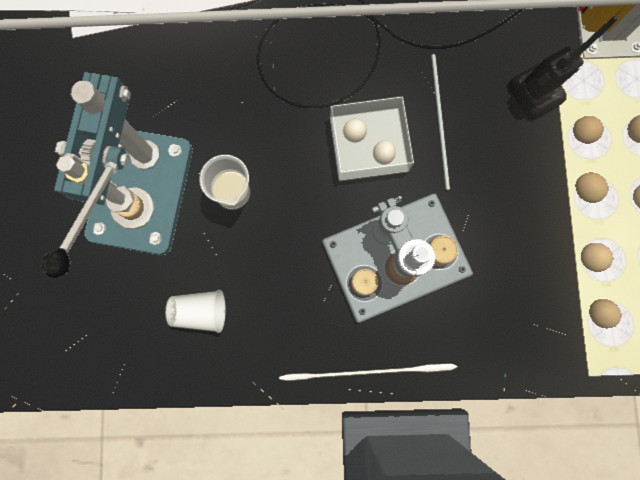

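The side view shows the inner knob near (347,250) above the collar near (347,275). In the top view the knob is near (420,253) and the post near (396,218). I'll zoom in to measure them.

```bash
python3 - <<'E'
import cv2, numpy as np
a=cv2.imread("pics/side0.png")[230:360,290:420]; b=cv2.imread("pics/top0.png")[185:285,370:470]
f=lambda i,s:cv2.resize(i,None,fx=s,fy=s,interpolation=cv2.INTER_CUBIC)
a=f(a,3); b=f(b,3.9)
b=b[:390,:390]
cv2.imwrite("pics/z0.png",np.hstack([a,b]))
E
```

```text
(no output)
```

View pics/z0.png

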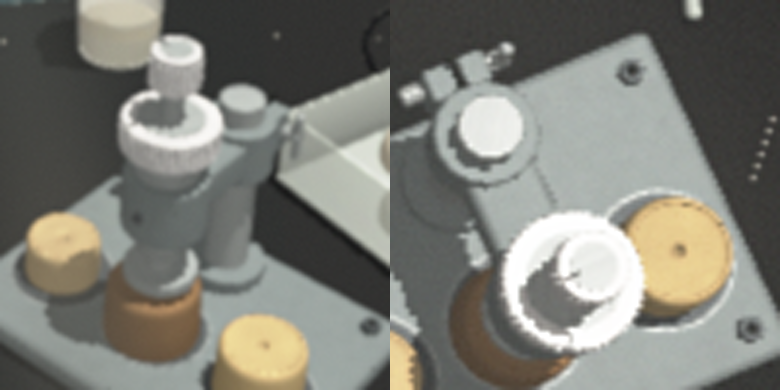

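```bash
cat > h.py <<'E'
from bench import read_state, read_camera, get_calibration
import numpy as np, cv2
def ray(n,p):
    c=get_calibration(n); K,R,t=map(np.array,(c["K"],c["R"],c["t"])); t=t.ravel()
    return -R.T@t, R.T@np.linalg.solve(K,[*p,1.])
def onz(n,p,z):
    o,d=ray(n,p); return o+d*(z-o[2])/d[2]
def tri(ps,pt):
    A=[];b=[]
    for n,p in(("side",ps),("top",pt)):
        o,d=ray(n,p); d/=np.linalg.norm(d); P=np.eye(3)-np.outer(d,d); A.append(P); b.append(P@o)
    x,r,*_=np.linalg.lstsq(np.vstack(A),np.hstack(b),rcond=None); return x,np.sqrt(r)
def proj(n,X):
    c=get_calibration(n); v=np.array(c["K"])@(np.array(c["R"])@X+np.ravel(c["t"])); return v[:2]/v[2]
E
python3 - <<'E'
from h import *
k=tri((348.7,246.3),(421.8,253.5)); c=tri((347,270.7),(416.7,257.6)); print(k,c)
for p in [(421.8,253.5)]: print("top z.205",onz("top",p,.205))
print("collar", onz("top",(416.7,257.6),.163))
P=np.array([onz("top",p,.018) for p in [(323,240),(438,195),(472,272),(360,321)]]); print(P.round(3))
e=(P[1]-P[0]+P[2]-P[3]); f=(P[1]-P[2]+P[0]-P[3]); print(np.degrees(np.arctan2(e[1],e[0])),np.degrees(np.arctan2(f[1],f[0])),np.linalg.norm(e)/2,np.linalg.norm(f)/2)
for n,X in(("beaker",onz("top",(225,183),.05)),("cup",onz("top",(197,311),.035))): print(n,X.round(3))
print("postbase",onz("top",(396,218),.13))
E
```

```text
(array([0.50883269, 0.09595339, 0.20388905]), array([0.00175571])) (array([0.5086281 , 0.09531573, 0.15980008]), array([0.00192038]))
top z.205 [0.50758643 0.0967748  0.205     ]
collar [0.50703807 0.09654885 0.163     ]
[[ 0.56   0.229  0.018]
 [ 0.632  0.027  0.018]
 [ 0.496 -0.021  0.018]
 [ 0.42   0.172  0.018]]
-69.40565609496886 20.916127699089074 0.21094552267300784 0.1472368136500065
beaker [0.658 0.392 0.05 ]
cup [0.445 0.443 0.035]
postbase [0.57275295 0.118246   0.13      ]
```

```bash
python3 - <<'E'
from h import *
print("post",tri((371,264.3),(395.6,217.6)),"ball",tri((232,90),(56,262)))
E
```

```text
post (array([0.57301654, 0.11933007, 0.13730152]), array([0.00158429])) ball (array([0.49557433, 0.54559057, 0.33904949]), array([0.00067923]))
```

>>> servo_tool(
  offset=[
    [0,0,0.025],
    [0,0,0.03],
    [0,0,0.03],
    [0.01,-0.015,0.015],
    [0.016,-0.025,0],
    [0.016,-0.025,0],
    [0.016,-0.025,0],
    [0.016,-0.025,0],
    [0.016,-0.025,0],
    [0.016,-0.025,0],
    [0.016,-0.025,0],
    [0.016,-0.025,0],
  ],
  twist=[
    [0,0,0],
    [0,0,0],
    [0,0,0],
    [0,0,0],
    [0,0,0],
    [0,0,0],
    [0,0,0],
    [0,0,0],
    [0,0,0],
    [0,0,0],
    [0,0,0],
    [0,0,0],
  ],
  claw=[1,1,1,1,1,1,1,1,1,1,1,1],
)

```text
clock: 1.1
tcp_pos: [0.2909, 0.4409, 0.3007]
orientation: [-0.357, -3.121, 0.001]
contact_force: [-0.3, 0.8, 0.1]
finger_gap: 0.0878
gripper_force: 0.0
```

>>> servo_tool(
  offset=[
    [0.018,-0.029,0],
    [0.018,-0.029,0],
    [0.018,-0.029,0],
    [0.018,-0.029,0],
    [0.018,-0.029,0],
    [0.018,-0.029,0],
    [0.018,-0.029,0],
    [0.018,-0.029,0],
    [0.018,-0.029,0],
    [0.018,-0.029,0],
    [0.018,-0.029,0],
    [0.018,-0.027,0],
  ],
  twist=[
    [0,0,0],
    [0,0,0],
    [0,0,0],
    [0,0,0],
    [0,0,0],
    [0,0,0],
    [0,0,0],
    [0,0,0],
    [0,0,0],
    [0,0,0],
    [0,0,0],
    [0,0,0],
  ],
  claw=[1,1,1,1,1,1,1,1,1,1,1,1],
)

```text
clock: 2.1
tcp_pos: [0.5067, 0.0946, 0.301]
orientation: [-0.358, -3.121, 0.0]
contact_force: [0.9, 0.2, -0.0]
finger_gap: 0.088
gripper_force: 0.0
```

```bash
python3 - <<'E'
from h import *
s=read_state(); print({k:np.round(s[k],4).tolist() for k in("qpos","tcp_pos","orientation","moment","contact_force")})
cv2.imwrite("pics/top1.png",read_camera("top")[120:360,300:620]); cv2.imwrite("pics/side1.png",read_camera("side")[120:360,200:520])
E
```

```text
{'qpos': [-0.7262, 0.1223, 0.47, 1.8265, -0.0593, 1.2068, 1.1045], 'tcp_pos': [0.5067, 0.0946, 0.301], 'orientation': [-0.3577, -3.1208, 0.0], 'moment': [0.0065, -0.0086, 0.0168], 'contact_force': [0.8988, 0.2004, -0.0348]}
```

>>> servo_tool(
  offset=[
    [0.001,0.001,-0.016],
    [0,0,-0.016],
    [0,0,-0.016],
    [0,0,-0.016],
    [0,0,-0.016],
    [0,0,-0.016],
    [0,0,-0.015],
    [0,0,-0.014],
    [0,0,0],
    [0,0,0],
    [0,0,0],
    [0,0,0],
  ],
  twist=[
    [0,0,0],
    [0,0,0],
    [0,0,0],
    [0,0,0],
    [0,0,0],
    [0,0,0],
    [0,0,0],
    [0,0,0],
    [0,0,0],
    [0,0,0],
    [0,0,0],
    [0,0,0],
  ],
  claw=[1,1,1,1,1,1,1,1,1,0.5,0.4,0.4],
)

```text
clock: 3.2
tcp_pos: [0.508, 0.098, 0.177]
orientation: [0.357, 3.12, 0.001]
contact_force: [-0.2, 0.8, -0.1]
finger_gap: 0.071
gripper_force: 0.0
```

```bash
python3 - <<'E'
from h import *
s=read_state(); print({k:np.round(s[k],4).tolist() for k in("qpos","tcp_pos","orientation","moment","contact_force")})
a=read_camera("top")[180:310,340:500]; b=read_camera("side")[180:310,270:430]
f=lambda i:cv2.resize(i,None,fx=2.5,fy=2.5,interpolation=cv2.INTER_CUBIC)
cv2.imwrite("pics/z1.png",np.hstack([f(a),f(b)]))
E
```

```text
{'qpos': [-0.6911, 0.2553, 0.4514, 1.9801, -0.138, 0.9338, 1.173], 'tcp_pos': [0.508, 0.098, 0.177], 'orientation': [0.3566, 3.12, 0.0014], 'moment': [0.0242, 0.0648, 0.0184], 'contact_force': [-0.2369, 0.8132, -0.0634]}
```

View pics/z1.png

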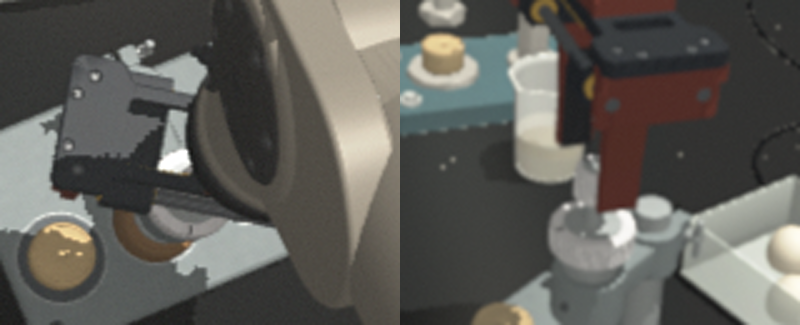

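The fingers straddle the inner knob with their tips above the collar. The knob sits at about (590,180) in the right-hand crop. Closing on it now.

>>> servo_tool(
  offset=[
    [0,0,0],
    [0,0,0],
    [0,0,0],
    [0,0,0],
    [0,0,0],
    [0,0,0],
    [0,0,0],
    [0,0,0],
    [0,0,0],
    [0,0,0],
  ],
  twist=[
    [0,0,0],
    [0,0,0],
    [0,0,0],
    [0,0,0],
    [0,0,0],
    [0,0,0],
    [0,0,0],
    [0,0,0],
    [0,0,0],
    [0,0,0],
  ],
  claw=[0,0,0,0,0,0,0,0,0,0],
)

```text
clock: 4.13
tcp_pos: [0.5073, 0.0969, 0.1761]
orientation: [-0.358, -3.121, 0.001]
contact_force: [-2.0, -4.4, 3.2]
finger_gap: 0.0248
gripper_force: 30.0
```

```bash
cat > st.py <<'E'
from h import *
s=read_state(); print({k:np.round(s[k],4).tolist() for k in("clock","qpos","tcp_pos","orientation","moment","contact_force","finger_gap")})
from scipy.spatial.transform import Rotation as R
y=R.from_rotvec(s["orientation"]).as_matrix()[:,1]; print("yang",np.degrees(np.arctan2(y[1],y[0])))
p=np.array(s["tcp_pos"])
m=np.array(s["moment"]);f=np.array(s["contact_force"]); print("Mz",m[2])
E
python3 st.py
```

```text
{'clock': 4.1333, 'qpos': [-0.6904, 0.2564, 0.452, 1.9815, -0.1375, 0.9336, 1.1734], 'tcp_pos': [0.5073, 0.0969, 0.1761], 'orientation': [-0.3579, -3.1208, 0.0011], 'moment': [-1.0173, 0.4306, 0.0098], 'contact_force': [-2.0361, -4.4377, 3.1549], 'finger_gap': 0.0248}
yang 76.91554160819638
Mz 0.009821969972951929
```

>>> servo_tool(
  offset=[
    [0,-0.0005,0.0005],
    [0,0,0.0005],
    [0,0,0.0005],
    [0,0,0.0005],
    [0,0,0],
  ],
  twist=[
    [0,0,0.08],
    [0,0,0.08],
    [0,0,0.08],
    [0,0,0.08],
    [0,0,0],
  ],
  claw=[0,0,0,0,0],
)

```text
clock: 4.55
tcp_pos: [0.5069, 0.0962, 0.1764]
orientation: [0.151, -3.137, 0.003]
contact_force: [3.0, -3.9, -11.2]
finger_gap: 0.0247
gripper_force: 30.0
```

```bash
python3 st.py
```

```text
{'clock': 4.55, 'qpos': [-0.6424, 0.2513, 0.3943, 1.9788, -0.1173, 0.9349, 1.4774], 'tcp_pos': [0.5069, 0.0962, 0.1764], 'orientation': [0.1506, -3.1368, 0.0026], 'moment': [-0.8046, -0.7708, 0.055], 'contact_force': [2.9806, -3.8574, -11.2307], 'finger_gap': 0.0247}
yang 95.4987766762843
Mz 0.05504712114452816
```

>>> servo_tool(
  offset=[
    [0,-0.0005,-0.001],
    [0,0,-0.001],
    [0,0,0],
    [0,0,0],
    [0,0,0],
  ],
  twist=[
    [0,0,0.08],
    [0,0,0.08],
    [0,0,0.08],
    [0,0,0.08],
    [0,0,0],
  ],
  claw=[0,0,0,0,0],
)

```text
clock: 4.97
tcp_pos: [0.5074, 0.0958, 0.1761]
orientation: [0.646, -3.074, 0.001]
contact_force: [-2.1, -4.3, 3.1]
finger_gap: 0.0246
gripper_force: 30.0
```

```bash
python3 st.py
```

```text
{'clock': 4.9667, 'qpos': [-0.5951, 0.2487, 0.3394, 1.9763, -0.1014, 0.9331, 1.7803], 'tcp_pos': [0.5074, 0.0958, 0.1761], 'orientation': [0.6462, -3.074, 0.001], 'moment': [-1.0906, 0.3062, 0.0194], 'contact_force': [-2.1107, -4.3286, 3.0542], 'finger_gap': 0.0246}
yang 113.74219046623271
Mz 0.019402977476961535
```

>>> servo_tool(
  offset=[
    [0,-0.0005,0],
    [0,0,0],
    [0,0,0],
  ],
  twist=[
    [0,0,0.06],
    [0,0,0.06],
    [0,0,0.06],
  ],
  claw=[0,0,0],
)

```text
clock: 5.22
tcp_pos: [0.5075, 0.0955, 0.1761]
orientation: [0.916, -3.005, 0.001]
contact_force: [-0.2, -5.5, 2.1]
finger_gap: 0.0249
gripper_force: 30.0
```

```bash
python3 st.py
```

```text
{'clock': 5.2167, 'qpos': [-0.5697, 0.2473, 0.3098, 1.9748, -0.0923, 0.933, 1.9489], 'tcp_pos': [0.5075, 0.0955, 0.1761], 'orientation': [0.916, -3.005, 0.0009], 'moment': [-1.0917, 0.1806, -0.0036], 'contact_force': [-0.2067, -5.4538, 2.1467], 'finger_gap': 0.0249}
yang 123.90504443380135
Mz -0.003563639537548152
```

>>> servo_tool(
  offset=[
    [0,-0.0005,0],
    [0,0,0],
    [0,0,0],
  ],
  twist=[
    [0,0,0.06],
    [0,0,0.06],
    [0,0,0.06],
  ],
  claw=[0,0,0],
)

```text
clock: 5.47
tcp_pos: [0.5077, 0.0952, 0.1761]
orientation: [-1.183, 2.91, -0.001]
contact_force: [-0.5, -3.8, 1.4]
finger_gap: 0.0246
gripper_force: 30.0
```

```bash
python3 st.py
```

```text
{'clock': 5.4667, 'qpos': [-0.5439, 0.246, 0.2798, 1.9733, -0.0833, 0.9328, 2.1203], 'tcp_pos': [0.5077, 0.0952, 0.1761], 'orientation': [-1.1825, 2.9103, -0.0007], 'moment': [-0.9287, 0.0632, -0.0478], 'contact_force': [-0.5131, -3.8389, 1.4458], 'finger_gap': 0.0246}
yang 134.22693681603147
Mz -0.04781202685019653
```

>>> servo_tool(
  offset=[
    [0,0,0],
    [0,0,0],
  ],
  twist=[
    [0,0,0.04],
    [0,0,0.04],
  ],
  claw=[0,0],
)

```text
clock: 5.63
tcp_pos: [0.5078, 0.0951, 0.1761]
orientation: [-1.296, 2.862, -0.001]
contact_force: [-0.5, -4.7, 3.9]
finger_gap: 0.0249
gripper_force: 30.0
```

```bash
python3 st.py
```

```text
{'clock': 5.6333, 'qpos': [-0.5327, 0.2456, 0.2669, 1.9726, -0.0795, 0.9329, 2.195], 'tcp_pos': [0.5078, 0.0951, 0.1761], 'orientation': [-1.2956, 2.8616, -0.0006], 'moment': [-0.9458, 0.198, -0.3901], 'contact_force': [-0.4912, -4.7445, 3.9203], 'finger_gap': 0.0249}
yang 138.71696084682299
Mz -0.39007716484725563
```

The moment jumped from -0.05 to -0.39 N m at about 1.07 rad, so the knob has reached its stop. I'll ease off slightly and let go.

>>> servo_tool(
  offset=[
    [0,0,0],
    [0,0,0],
    [0,0,0],
    [0,0,0],
    [0,0,0],
    [0,0,0],
    [0,0,0],
    [0,0,0],
    [0,0,0],
    [0,0,0],
    [0,0,0],
  ],
  twist=[
    [0,0,-0.01],
    [0,0,0],
    [0,0,0],
    [0,0,0],
    [0,0,0],
    [0,0,0],
    [0,0,0],
    [0,0,0],
    [0,0,0],
    [0,0,0],
    [0,0,0],
  ],
  claw=[0,1,1,1,1,1,1,1,1,1,1],
)

```text
clock: 6.55
tcp_pos: [0.5075, 0.0956, 0.1761]
orientation: [-1.284, 2.867, 0.0]
contact_force: [0.8, 0.1, 0.1]
finger_gap: 0.0864
gripper_force: 0.0
```

```bash
python3 st.py; python3 - <<'E'
from h import *
a=read_camera("top")[180:310,340:500]; b=read_camera("side")[180:310,270:430]
f=lambda i:cv2.resize(i,None,fx=2.5,fy=2.5,interpolation=cv2.INTER_CUBIC)
cv2.imwrite("pics/z2.png",np.hstack([f(a),f(b)]))
E
```

```text
{'clock': 6.55, 'qpos': [-0.5344, 0.2456, 0.2679, 1.9728, -0.0802, 0.9331, 2.1865], 'tcp_pos': [0.5075, 0.0956, 0.1761], 'orientation': [-1.284, 2.8672, 0.0], 'moment': [0.0572, 0.0649, -0.0113], 'contact_force': [0.8162, 0.0621, 0.0618], 'finger_gap': 0.0864}
yang 138.24739165863124
Mz -0.01134342718957892
```

View pics/z2.png

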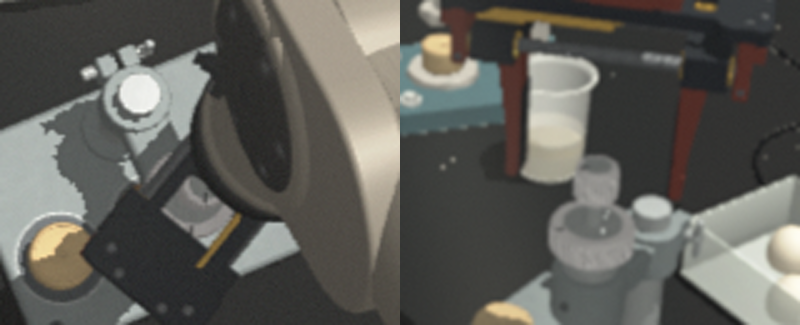

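The fingers are open, with the tips at about (512,170) and (680,190) in the side crop. The knob stands freely between them at (597,180), above the collar at (592,230). Next I'll descend onto the collar and close.

>>> servo_tool(
  offset=[
    [0,0,-0.01],
    [0,0,-0.01],
    [0,0,-0.009],
    [0,0,-0.008],
    [0,0,0],
    [0,0,0],
    [0,0,0],
    [0,0,0],
    [0,0,0],
    [0,0,0],
    [0,0,0],
    [0,0,0],
  ],
  twist=[
    [0,0,0],
    [0,0,0],
    [0,0,0],
    [0,0,0],
    [0,0,0],
    [0,0,0],
    [0,0,0],
    [0,0,0],
    [0,0,0],
    [0,0,0],
    [0,0,0],
    [0,0,0],
  ],
  claw=[1,1,1,1,0,0,0,0,0,0,0,0],
)

```text
clock: 7.65
tcp_pos: [0.5082, 0.0953, 0.1395]
orientation: [-1.283, 2.866, -0.001]
contact_force: [1.8, -1.7, 0.6]
finger_gap: 0.0506
gripper_force: 30.0
```

```bash
python3 st.py
```

```text
{'clock': 7.65, 'qpos': [-0.5239, 0.2941, 0.2605, 2.0075, -0.0989, 0.8503, 2.2037], 'tcp_pos': [0.5082, 0.0953, 0.1395], 'orientation': [-1.283, 2.8661, -0.001], 'moment': [-0.2646, -0.442, -0.0338], 'contact_force': [1.802, -1.6946, 0.558], 'finger_gap': 0.0506}
yang 138.23266488113316
Mz -0.03379451176674572
```

>>> servo_tool(
  offset=[
    [0,0,0],
    [0,0,0],
    [0,0,0],
    [0,0,0],
    [0,0,0],
  ],
  twist=[
    [0,0,-0.06],
    [0,0,-0.06],
    [0,0,-0.06],
    [0,0,-0.06],
    [0,0,-0.06],
  ],
  claw=[0,0,0,0,0],
)

```text
clock: 8.07
tcp_pos: [0.508, 0.0955, 0.1395]
orientation: [-0.838, 3.027, -0.001]
contact_force: [1.4, -0.7, 2.1]
finger_gap: 0.0505
gripper_force: 30.0
```

```bash
cat > s2.py <<'E'
from h import *
from scipy.spatial.transform import Rotation as R
s=read_state(); y=R.from_rotvec(s["orientation"]).as_matrix()[:,1]; a=np.degrees(np.arctan2(y[1],y[0]))
if a>139: a-=180
m,f,p=s["moment"],s["contact_force"],s["tcp_pos"]
print(f'turned {np.radians(138.23-a):.3f}|{np.radians(138.23-a)+0:.3f} Mz {m[2]:.3f} M {np.round(m,2)} F {np.round(f,1)} p {np.round(p,4)} q7 {s["qpos"][6]:.2f} gap {s["finger_gap"]:.4f} t {s["clock"]:.2f}')
E
python3 s2.py
```

```text
turned 0.302|0.302 Mz 0.290 M [-0.19 -0.23  0.29] F [ 1.4 -0.7  2.1] p [0.508  0.0955 0.1395] q7 1.93 gap 0.0505 t 8.07
```

>>> servo_tool(
  offset=[
    [0,0,0],
    [0,0,0],
  ],
  twist=[
    [0,0,-0.06],
    [0,0,-0.06],
  ],
  claw=[0,0],
)

```text
clock: 8.23
tcp_pos: [0.508, 0.0957, 0.1395]
orientation: [-0.655, 3.071, -0.0]
contact_force: [1.4, -0.4, 1.0]
finger_gap: 0.0504
gripper_force: 30.0
```

```bash
python3 s2.py
```

```text
turned 0.422|0.422 Mz 0.357 M [-0.16 -0.19  0.36] F [ 1.4 -0.4  1. ] p [0.508  0.0957 0.1395] q7 1.81 gap 0.0504 t 8.23
```

>>> servo_tool(
  offset=[
    [0,0,0],
    [0,0,0],
  ],
  twist=[
    [0,0,-0.06],
    [0,0,-0.06],
  ],
  claw=[0,0],
)

```text
clock: 8.4
tcp_pos: [0.5079, 0.0958, 0.1395]
orientation: [-0.47, 3.105, 0.0]
contact_force: [1.3, -0.1, 1.7]
finger_gap: 0.0506
gripper_force: 30.0
```

```bash
python3 s2.py
```

```text
turned 0.542|0.542 Mz 0.377 M [-0.04 -0.23  0.38] F [ 1.3 -0.1  1.7] p [0.5079 0.0958 0.1395] q7 1.70 gap 0.0506 t 8.40
```

>>> servo_tool(
  offset=[
    [0,0,0],
    [0,0,0],
  ],
  twist=[
    [0,0,-0.06],
    [0,0,-0.06],
  ],
  claw=[0,0],
)

```text
clock: 8.57
tcp_pos: [0.5079, 0.0959, 0.1395]
orientation: [-0.283, 3.128, 0.0]
contact_force: [0.6, 0.4, 2.0]
finger_gap: 0.05
gripper_force: 30.0
```

```bash
python3 s2.py
```

```text
turned 0.661|0.661 Mz 0.332 M [-0.04 -0.2   0.33] F [0.6 0.4 2. ] p [0.5079 0.0959 0.1395] q7 1.60 gap 0.0500 t 8.57
```

>>> servo_tool(
  offset=[
    [0,0,0],
    [0,0,0],
  ],
  twist=[
    [0,0,-0.06],
    [0,0,-0.06],
  ],
  claw=[0,0],
)

```text
clock: 8.73
tcp_pos: [0.5078, 0.0961, 0.1395]
orientation: [-0.095, 3.139, 0.001]
contact_force: [0.4, -1.2, 2.9]
finger_gap: 0.0507
gripper_force: 30.0
```

```bash
python3 s2.py
```

```text
turned 0.781|0.781 Mz 0.355 M [ 0.07 -0.13  0.36] F [ 0.4 -1.2  2.9] p [0.5078 0.0961 0.1395] q7 1.49 gap 0.0507 t 8.73
```

>>> servo_tool(
  offset=[
    [0,0,0],
    [0,0,0],
  ],
  twist=[
    [0,0,-0.06],
    [0,0,-0.06],
  ],
  claw=[0,0],
)

```text
clock: 8.9
tcp_pos: [0.5078, 0.0962, 0.1396]
orientation: [0.093, 3.139, 0.001]
contact_force: [-0.3, 0.0, 2.5]
finger_gap: 0.0505
gripper_force: 30.0
```

```bash
python3 s2.py
```

```text
turned 0.901|0.901 Mz 0.443 M [ 0.08 -0.04  0.44] F [-0.3  0.   2.5] p [0.5078 0.0962 0.1396] q7 1.38 gap 0.0505 t 8.90
```

>>> servo_tool(
  offset=[
    [0,0,0],
  ],
  twist=[
    [0,0,-0.06],
  ],
  claw=[0],
)

```text
clock: 8.98
tcp_pos: [0.5078, 0.0962, 0.1396]
orientation: [0.187, 3.135, 0.001]
contact_force: [0.6, 0.3, 2.5]
finger_gap: 0.0505
gripper_force: 30.0
```

```bash
python3 s2.py
```

```text
turned 0.961|0.961 Mz 0.495 M [ 0.04 -0.07  0.49] F [0.6 0.3 2.5] p [0.5078 0.0962 0.1396] q7 1.32 gap 0.0505 t 8.98
```

>>> servo_tool(
  offset=[
    [0,0,0],
  ],
  twist=[
    [0,0,-0.06],
  ],
  claw=[0],
)

```text
clock: 9.07
tcp_pos: [0.5079, 0.0964, 0.1396]
orientation: [0.28, 3.128, 0.001]
contact_force: [0.5, -0.5, 2.7]
finger_gap: 0.0502
gripper_force: 30.0
```

```bash
python3 s2.py
```

```text
turned 1.020|1.020 Mz 0.519 M [ 0.11 -0.12  0.52] F [ 0.5 -0.5  2.7] p [0.5079 0.0964 0.1396] q7 1.27 gap 0.0502 t 9.07
```

>>> servo_tool(
  offset=[
    [0,0,0],
  ],
  twist=[
    [0,0,-0.06],
  ],
  claw=[0],
)

```text
clock: 9.15
tcp_pos: [0.5079, 0.0964, 0.1396]
orientation: [0.374, 3.118, 0.002]
contact_force: [0.7, 0.2, 3.0]
finger_gap: 0.0508
gripper_force: 30.0
```

```bash
python3 s2.py
```

```text
turned 1.080|1.080 Mz 0.546 M [ 0.14 -0.09  0.55] F [0.7 0.2 3. ] p [0.5079 0.0964 0.1396] q7 1.21 gap 0.0508 t 9.15
```

>>> servo_tool(
  offset=[
    [0,0,0],
  ],
  twist=[
    [0,0,-0.06],
  ],
  claw=[0],
)

```text
clock: 9.23
tcp_pos: [0.5079, 0.0965, 0.1396]
orientation: [0.467, 3.106, 0.002]
contact_force: [0.9, 0.6, 3.9]
finger_gap: 0.0503
gripper_force: 30.0
```

```bash
python3 s2.py; python3 - <<'E'
import numpy as np
from scipy.optimize import least_squares
import re,subprocess
x=[.422,.542,.661,.781,.901,.961,1.02,1.08]; y=[.357,.377,.332,.355,.443,.495,.519,.546]
o=subprocess.run(["python3","s2.py"],capture_output=True,text=True).stdout
x=np.array(x+[float(o.split()[1].split("|")[0])]); y=np.array(y+[float(o.split()[3])])
for w in(.05,.1,.15,.2):
  f=lambda p:p[0]+.12*np.clip((x-p[1])/w,0,1)+.28*np.clip(x-p[1]-w,0,9)-y
  g=lambda p:p[0]+.12*np.clip((x-p[1])/w,0,1)+.28*np.clip(x-p[1],0,9)-y
  for h in(f,g):
    r=min((least_squares(h,[.355,t]) for t in(.7,.75,.8,.85)),key=lambda r:r.cost); print(w,r.x.round(3),(2*r.cost/9)**.5)
E
```

```text
turned 1.140|1.140 Mz 0.543 M [ 0.17 -0.11  0.54] F [0.9 0.6 3.9] p [0.5079 0.0965 0.1396] q7 1.16 gap 0.0503 t 9.23
0.05 [0.361 0.866] 0.013317576548837922
0.05 [0.355 0.868] 0.011820515319251523
0.1 [0.362 0.827] 0.014302242630912964
0.1 [0.352 0.842] 0.012451716880061647
0.15 [0.362 0.782] 0.015251444266526365
0.15 [0.351 0.825] 0.01296069969323301
0.2 [0.366 0.761] 0.018399222098835093
0.2 [0.349 0.801] 0.014150370293038294
```

>>> servo_tool(
  offset=[
    [0,0,0],
    [0,0,0],
    [0,0,0],
    [0,0,0],
  ],
  twist=[
    [0,0,-0.05],
    [0,0,-0.05],
    [0,0,-0.05],
    [0,0,0],
  ],
  claw=[0,0,0,0],
)

```text
clock: 9.57
tcp_pos: [0.508, 0.0966, 0.1396]
orientation: [0.697, 3.062, 0.002]
contact_force: [-0.1, 2.1, 4.3]
finger_gap: 0.0507
gripper_force: 30.0
```

```bash
python3 s2.py
```

```text
turned 1.290|1.290 Mz 0.234 M [ 0.32 -0.08  0.23] F [-0.1  2.1  4.3] p [0.508  0.0966 0.1396] q7 1.03 gap 0.0507 t 9.57
```

>>> servo_tool(
  offset=[
    [0,0,0],
  ],
  twist=[
    [0,0,-0.025],
  ],
  claw=[0],
)

```text
clock: 9.65
tcp_pos: [0.508, 0.0966, 0.1396]
orientation: [0.732, 3.054, 0.002]
contact_force: [-0.0, 2.2, 5.2]
finger_gap: 0.0509
gripper_force: 30.0
```

```bash
python3 s2.py
```

```text
turned 1.312|1.312 Mz 0.561 M [ 0.47 -0.08  0.56] F [-0.   2.2  5.2] p [0.508  0.0966 0.1396] q7 1.01 gap 0.0509 t 9.65
```

The torque is back at 0.56 N m while turning, which fits about 0.5 rad past touch. Now I'll open and lift away.

>>> servo_tool(
  offset=[
    [0,0,0],
    [0,0,0],
    [0,0,0],
    [0,0,0],
    [0,0,0],
    [0,0,0],
    [0,0,0],
    [0,0,0.01],
    [0,0,0.02],
    [0,0,0.03],
    [0,0,0.03],
    [0,0,0.03],
  ],
  twist=[
    [0,0,0],
    [0,0,0],
    [0,0,0],
    [0,0,0],
    [0,0,0],
    [0,0,0],
    [0,0,0],
    [0,0,0],
    [0,0,0],
    [0,0,0],
    [0,0,0],
    [0,0,0],
  ],
  claw=[0,1,1,1,1,1,1,1,1,1,1,1],
)

```text
clock: 10.65
tcp_pos: [0.5072, 0.0951, 0.261]
orientation: [0.737, 3.054, -0.0]
contact_force: [-0.2, -0.0, 0.6]
finger_gap: 0.0877
gripper_force: 0.0
```

>>> servo_tool(
  offset=[
    [0,0,0.03],
    [0,0.02,0.02],
    [-0.01,0.03,0],
    [-0.01,0.03,0],
    [-0.01,0.03,0],
    [-0.01,0.03,0],
    [-0.01,0.03,0],
    [0,0,0],
    [0,0,0],
  ],
  twist=[
    [0,0,0],
    [0,0,0],
    [0,0,0],
    [0,0,0],
    [0,0,0],
    [0,0,0],
    [0,0,0],
    [0,0,0],
    [0,0,0],
  ],
  claw=[1,1,1,1,1,1,1,1,1],
)

```text
clock: 11.4
tcp_pos: [0.4566, 0.2672, 0.3095]
orientation: [0.73, 3.056, -0.0]
contact_force: [-0.3, -0.8, 0.8]
finger_gap: 0.0878
gripper_force: 0.0
```

```bash
python3 s2.py; python3 - <<'E'
from h import *
T=read_camera("top"); S=read_camera("side"); cv2.imwrite("pics/side9.png",S); cv2.imwrite("pics/top9.png",T)
S0=cv2.imread("pics/side0.png"); 
f=lambda i:cv2.resize(i[235:360,280:430],None,fx=2.6,fy=2.6,interpolation=cv2.INTER_CUBIC)
cv2.imwrite("pics/z9.png",np.hstack([f(S0),f(S)]))
E
```

```text
turned 1.311|1.311 Mz 0.021 M [-0.05 -0.04  0.02] F [-0.3 -0.8  0.8] p [0.4566 0.2672 0.3095] q7 0.53 gap 0.0878 t 11.40
```

View pics/z9.png

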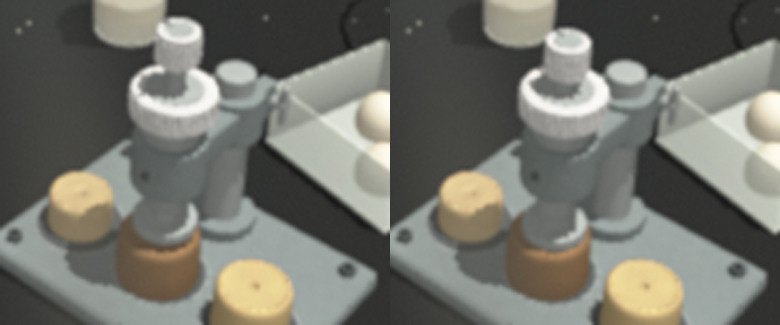

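The after picture (right) shows the inner knob about 12 px lower, or roughly 8 mm, which matches 1.3 rad of collar turn. The foot rests on the middle cake at (550,225), and the side cakes and the rest of the cell are unchanged.

```bash
python3 -c "
from bench import manip; print(manip.sign_off())"
```

```text
the job is handed in; nothing more can be done
None
```

The job is handed in: I wound the pin up to its stop (felt at about 1.07 rad), then turned the collar about 0.5 rad (28°) past first touch, estimated from the torque rise, then let go and moved clear; no result came back.

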